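Steady the rocking half-round pipe rest and settle it on its seat

TASK

The loose blue half-round pipe rest lies on its round back on the bench and rocks at the slightest touch: steady it and stand it on one of its ends on the bench, letting go of it there. Then take it again and lay it gently, flat bare-metal side down, on the free yellow-topped pedestal, centred and lined up with the pedestal, and leave it there. Do not let it topple over or bang down on the pedestal, and leave the tin, the spanner and the brass coupling where they are.

Things in the scene. Friction and masses are not known exactly. Their poses are not given: they have to be found in the camera images.
- rest_center (a point): Centre of the loose blue half-round pipe rest, a solid block, 0.3 kg: 64 long (own x), 50 wide (y), 38 mm high (z), this point half-way up. Flat bare-metal side faces its -z; from there both flanks (+y, -y) are plain for 18 mm, then a round back (radius 25.6 mm, crest at +z). Starts balanced on its round back, flat side up: at any touch it rocks about its x, period about 0.9 s, dying out slowly.
- rest_flat (a point): Centre of that rest's flat bare-metal side, 50 x 64 mm; same axes as rest_center, 19 mm from it along -z. At the start it looks up; at the end it must look down. The rest's ends (+x, -x) are plain and it stands on either. Half a turn about its z makes no difference.
- seat_top (a point): Centre of the top of the free pedestal: a fixed dark steel block with a yellow top, 52 mm along this x, 40 mm along this y (narrower than the rest by 6 mm each end and 5 mm each flank), top 45 mm above the bench, on the stand's base plate. The rest's long x axis must lie along this x, either way round. z is up.
- twin_top (a point): Crest of an identical blue rest that is already fitted, fixed, on the stand's other pedestal, 170 mm from the free one along y: it shows how the loose rest must lie. Its top is 83 mm above the bench.
- stand: The fixed grey base plate of the stand, 120 x 280 x 10 mm (x, y, z), lying on the bench; origin at the centre of its underside. The two pedestals stand on it 85 mm either side of its centre along its y axis; which is free varies.
- tin_center (a point): Bystander: green tin, 68 mm diameter, 55 mm high, loose; this is its centre.
- wrench: Bystander: steel spanner 170 mm long lying on the bench along its own x axis; origin on its underside.
- coupling_center (a point): Bystander: brass pipe coupling, 54 mm diameter, 42 mm high, upright, loose; this is its centre.
Mind the look-alikes: they are no part of the job. Leave any purple or turquoise look-alike of the part that bears rest_center alone.

How it is judged:
By the outcome, as a careful person would: the job done as asked, in the order asked, and still so for the second after the job is handed in, with the robot touching nothing.
It also fails if it takes over 64 s, if anything falls off the work surface, if the arm or the gripper's body presses on something with over 40 N, if the wrist force passes 120 N, or if a joint passes its speed limit or range.

ROBOT

A 7-joint arm with a two-finger parallel gripper is mounted at the origin on the work surface. World frame = base frame: x ahead of the robot, y to its left, z up, the work surface at z = 0. Lengths are in m, angles in rad, forces in N, time in s.
With the tool pointing down it reaches from about 0.425 to 0.875 m from the base axis. Payload 4.7 kg.
Tool frame: the origin (TCP) lies midway between the tips of the shut fingers; the grasp point (between the pads) lies 19 mm behind it (r.tcp_to_grasp is the y of the grasp point in the tool frame, in m); y points along the fingers, x is the direction in which the jaws open and shut, and the axes are right-handed (so a half turn about y gives the same grasp; the last joint's range is limited). The gripper opens to 87 mm and grips with 3 to 60 N. Pads are 19 mm wide; open, the fingers measure 117 mm over their backs; the gripper's body (75 mm by 190 mm) begins 51 mm behind the grasp point.
Start: joints at [1.309, 0.321, -0.07, 1.45, 0.023, 1.371, -0.057], TCP at [0.177, -0.625, 0.223] pointing down, gripper open.
Joint ranges: [-2.86, 2.86], [-0.3, 2.09], [-1.38, 1.24], [0.06, 2.45], [-1.56, 4.7], [0.09, 2.05], [-2.69, 2.69]. Speed limits (rad/s): [2.57, 2.57, 3.14, 3.14, 3.14, 3.14, 3.14].

INTERFACE

Orientations are given as a unit quaternion [w, x, y, z].
In Python, from cell import r, inverse_kinematics, get_image, camera_params, close_job gives the robot as it stands. Calls block until the motion is done:
- r.movep(position, orientation): joint-space move of the TCP to a pose.
- r.movel(position, velocity=0.15, attitude=None, threshold=None): straight line of the TCP; attitude=None keeps the orientation; velocity is the mean speed in m/s. With threshold (N) it stops when the force on the tool has changed by that much, and returns True; else False.
- r.move_joints(angles): joint-space move.
- r.move_gripper(opening, force=None): finger opening in m; force is the grip in N (None keeps the last); returns when the fingers have stopped.
- r.dwell(seconds).
- inverse_kinematics(position, orientation): joint angles nearest the present ones, or None.
- r.get_state(): the state.
- get_image(name): name is "scene" or "top" or "wrist"; returns (picture, depth): 384x512x3 uint8, red, green, blue; 384x512 float32, m along the optical axis (not along the pixel's ray), 0 where there is no reading.
- camera_params(name): a dict with "fx", "fy", "cx", "cy" (pixels), "R" (3x3) and "t" (3): a world point X has camera coordinates R X + t. Camera axes: x right, y down, z forward; pixel columns grow to the right and rows downward; lengths in m; the calibration is good to about 2 mm. The wrist camera is an equidistant fisheye: a pixel r from the principal point sees the ray r / f radians off the axis. A picture is of the moment at which its call begins: read the wrist's pose just before it. camera_params takes no time and is no camera call; for the wrist camera it gives the pose at the moment of the call.
A pose or a line that the arm cannot do raises r.MotionError and nothing moves.
- close_job(): hands the job in, once; it reports no verdict.
The state is a dict: "t": time; "joints": joint angles; "dq": joint speeds; "joint_efforts": joint torques, N m; "tool_pos": TCP position; "ee_rot": TCP orientation; "wrist_force": force on the tool from outside, world axes, zero at the start; "wrist_torque": the same for the moment, N m; "finger_gap": finger opening in m.
Only numpy, scipy, OpenCV 4.12 (cv2) and the standard library are available. Lean on these libraries where they do the work, as an engineer would, in place of code of your own. Each camera call takes 0.05 s, during which the arm holds its last target.

## Working session

There is one attempt and no reset: what is moved stays moved. The work goes in short steps, each a Python script; the robot and the scene stay as the last script left them, time stands still between calls to the robot, and variables do not carry over. Pictures are saved under pics/ and viewed, and the job is handed in when it is done.

```bash
ls; mkdir -p pics; python3 - <<'E'
from cell import r, get_image, camera_params
import cv2, numpy as np
print(r.get_state())
for n in ("scene","top","wrist"):
    p=camera_params(n); im,d=get_image(n)
    cv2.imwrite(f"pics/{n}0.png",im[:,:,::-1]); np.savez(f"{n}0.npz",im=im,d=d,**p)
    print(n,{k:np.round(v,3).tolist() for k,v in p.items()})
E
```

```text
pics
{'t': 0.0, 'joints': array([ 1.30908061,  0.32178742, -0.07010455,  1.45164961,  0.02264347,
        1.37077126, -0.05689128]), 'dq': array([ 1.96730039e-03,  1.19060189e-03, -1.64093499e-03,  3.12790979e-04,
        1.59764735e-03,  1.78814380e-05, -9.56932637e-04]), 'joint_efforts': array([-3.08749259e-04, -4.91285169e+01, -4.04254971e-01, -3.12527347e+01,
       -6.40660571e-02,  4.36868286e-02,  1.90952210e-04]), 'tool_pos': array([ 0.17682033, -0.6249348 ,  0.22149752]), 'ee_rot': array([ 0.56435388, -0.56365079,  0.42704099, -0.42595595]), 'wrist_force': array([0.26523074, 0.0066096 , 0.1849727 ]), 'wrist_torque': array([-0.03721243,  0.03004628,  0.02160665]), 'finger_gap': 0.08739742104740476}
scene {'fx': 353.682, 'fy': 353.682, 'cx': 258.955, 'cy': 194.478, 'R': [[-0.679, 0.734, 0.016], [0.558, 0.53, -0.639], [-0.478, -0.425, -0.769]], 't': [0.39, -0.268, 1.342]}
top {'fx': 423.283, 'fy': 423.283, 'cx': 251.492, 'cy': 188.186, 'R': [[-0.01, -1.0, -0.001], [-0.98, 0.01, -0.201], [0.201, -0.001, -0.98]], 't': [0.02, 0.585, 1.201]}
wrist {'fx': 297.319, 'fy': 297.319, 'cx': 263.293, 'cy': 189.096, 'R': [[0.273, -0.962, -0.001], [-0.923, -0.262, 0.281], [-0.271, -0.076, -0.96]], 't': [-0.649, -0.035, 0.389]}
```

View pics/scene0.png

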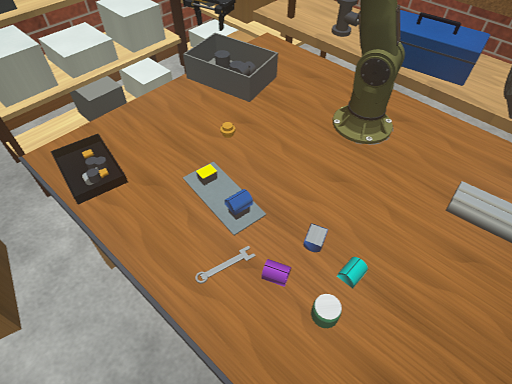

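View pics/top0.png

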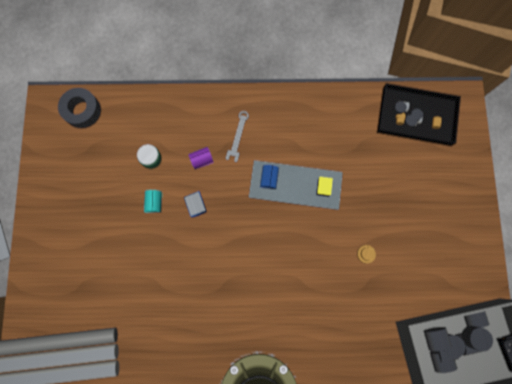

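View pics/wrist0.png

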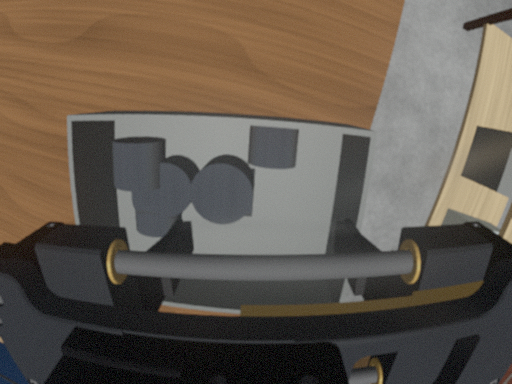

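The scene shows the loose rest at scene (316,237) / top (195,204), grey flat side up with a blue body. The other candidates are:
- Fitted twin: top (270,177)
- Purple look-alike: top (201,157)
- Turquoise look-alike: top (152,201)

The free yellow pedestal is at top (325,186), the tin at (148,155), the spanner at (238,135) and the coupling at (367,254). I choose (195,204) and will check it in a close crop and measure it.

```bash
cat > h.py <<'E'
import numpy as np, cv2
def cloud(n,z):
    d=z['d']; v,u=np.mgrid[:384,:512]
    x=(u-z['cx'])/z['fx']*d; y=(v-z['cy'])/z['fy']*d
    return (np.stack([x,y,d],-1)-z['t'])@z['R']   # R^T (Xc - t)
def rect(P2):
    (c,s,a)=cv2.minAreaRect(np.float32(P2*1000)); return np.round(c,1),np.round(s,1),round(a,1)
E
python3 - <<'E'
from h import *
for n,roi in (("top",(120,360,140,270)),("scene",(180,380,150,330))):
    z=np.load(n+"0.npz"); W=cloud(n,z); im=z['im']
    hsv=cv2.cvtColor(im,cv2.COLOR_RGB2HSV); H,S,V=[hsv[...,i].astype(int) for i in range(3)]
    u0,u1,v0,v1=roi
    ok=(z['d']>0); m0=np.zeros_like(ok); m0[v0:v1,u0:u1]=1; ok&=m0
    # table
    wood=ok&(H>5)&(H<25)&(S>80); print(n,"table z",np.median(W[wood][:,2]))
    def rep(name,m):
        nn,lab,st,ce=cv2.connectedComponentsWithStats(m.astype(np.uint8))
        for i in range(1,nn):
            if st[i,4]>40:
                p=W[lab==i]; print(name,st[i].tolist(),ce[i].round(1),"med",np.median(p,0).round(4),"z5/95",np.percentile(p[:,2],[5,95]).round(4),rect(p[:,:2]))
    rep("yellow",ok&(H>25)&(H<35)&(S>150))
    rep("blue",ok&(H>100)&(H<125)&(S>120))
    rep("turq",ok&(H>80)&(H<98)&(S>120))
    rep("purple",ok&(H>135)&(S>120))
    rep("grey",ok&(S<90)&(V>60)&(W[...,2]>0.004))
    c=im[v0:v1,u0:u1]
    if n=="top": cv2.imwrite("pics/crop_top.png",cv2.resize(im[140:230,130:250],None,fx=6,fy=6,interpolation=2)[:,:,::-1])
    else: cv2.imwrite("pics/crop_scene.png",cv2.resize(im[180:300,240:380],None,fx=5,fy=5,interpolation=2)[:,:,::-1])
E
```

```text
top table z -6.20766251792458e-05
yellow [318, 178, 14, 17, 204] [324.2 185.9] med [ 0.5931 -0.2054  0.045 ] z5/95 [0.0408 0.0493] (array([ 593.2, -205.1]), array([37.9, 50.7]), 81.3)
blue [261, 165, 17, 23, 337] [269.  176.2] med [ 0.6173 -0.038   0.0795] z5/95 [0.0693 0.0856] (array([618.4, -38.4]), array([45.2, 64.6]), 82.0)
turq [145, 190, 16, 22, 331] [152.4 201. ] med [0.5545 0.3132 0.034 ] z5/95 [0.0206 0.0406] (array([555.8, 316.5]), array([64.9, 45.5]), 1.7)
purple [189, 148, 23, 20, 304] [200.5 157.6] med [0.6882 0.1713 0.034 ] z5/95 [0.0206 0.0401] (array([691.5, 171.4]), array([47.9, 61.3]), 23.5)
grey [226, 140, 14, 22, 134] [233.2 151. ] med [0.7141 0.068  0.0075] z5/95 [0.0045 0.0112] (array([720.6,  71.2]), array([38.6, 67.9]), 78.4)
grey [137, 144, 23, 24, 368] [147.5 155.2] med [0.6922 0.3297 0.0544] z5/95 [0.044  0.0585] (array([697.4, 328.3]), array([62. , 74.5]), 69.7)
grey [249, 160, 94, 50, 2748] [296.5 185.8] med [ 0.5982 -0.1278  0.01  ] z5/95 [0.0057 0.0147] (array([ 607.5, -123.3]), array([282. , 124.2]), 81.3)
grey [184, 192, 23, 26, 375] [194.7 204. ] med
[... 883 characters left out ...]
2095] [222.7 199.1] med [ 0.6271 -0.1194  0.0106] z5/95 [0.0078 0.0282] (array([ 608.5, -122.6]), array([280.5, 122.9]), 81.7)
grey [303, 223, 25, 28, 357] [315.6 235.4] med [0.5488 0.1869 0.0383] z5/95 [0.0333 0.0412] (array([546.8, 184.8]), array([66.8, 49.8]), 20.9)
grey [195, 246, 60, 38, 413] [224.3 264.6] med [0.7703 0.0558 0.0077] z5/95 [0.0049 0.0103] (array([771.6,  55.1]), array([ 38.3, 167.2]), 74.1)
grey [313, 294, 28, 26, 555] [327.3 306.5] med [0.6988 0.3306 0.0556] z5/95 [0.0528 0.0578] (array([698. , 329.6]), array([60.7, 62.2]), 41.0)
grey [311, 309, 26, 19, 154] [321.2 320.9] med [0.7279 0.3381 0.0287] z5/95 [0.0116 0.0438] (array([719.2, 338.8]), array([22.2, 62.4]), 22.6)
```

View pics/crop_scene.png

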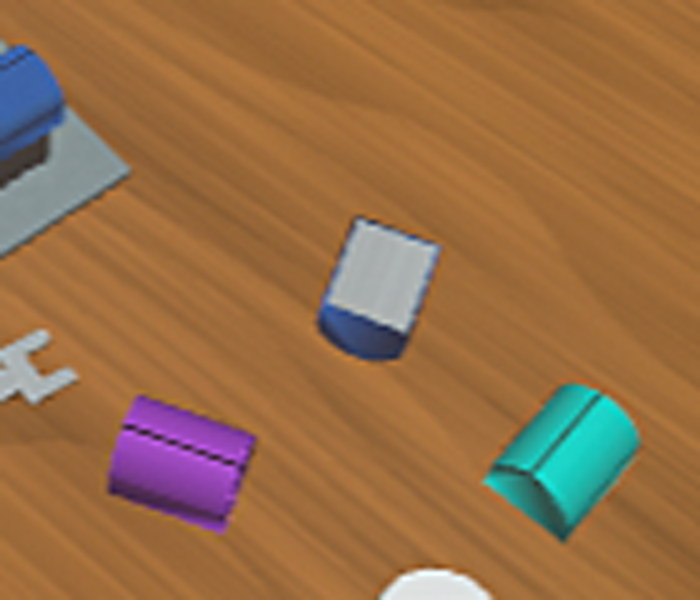

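View pics/crop_top.png

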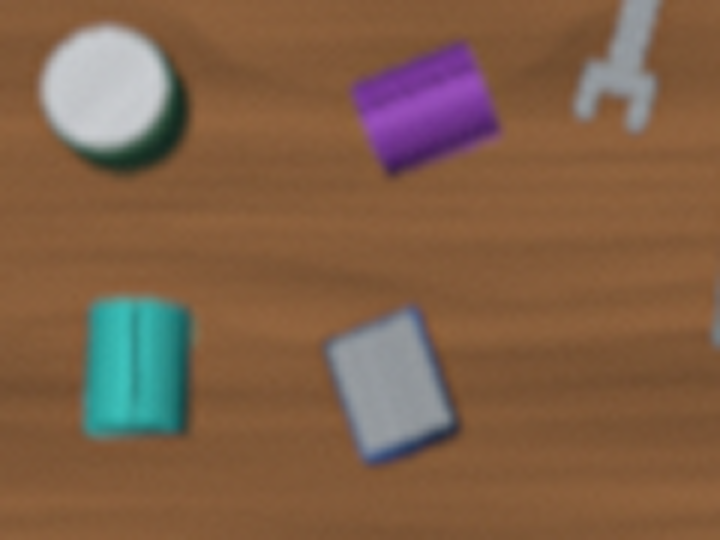

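```bash
cat >> h.py <<'E'
from scipy.spatial.transform import Rotation as Ro
def toolR(yaw,th,s=1):
    """yaw: heading of plane (rad); th: pitch of approach from straight down toward heading; s=+-1 jaw sign"""
    e=np.array([np.cos(yaw),np.sin(yaw),0]); n=np.array([-np.sin(yaw),np.cos(yaw),0])
    a=np.sin(th)*e-np.cos(th)*np.array([0,0,1.]); j=s*n
    return np.stack([j,a,np.cross(j,a)],1)
def q(R):
    x=Ro.from_matrix(R).as_quat(); return np.r_[x[3],x[:3]]
def tcp(g,R,off=0.019): return np.asarray(g)+R[:,1]*off
E
python3 - <<'E'
from h import *
from cell import r, inverse_kinematics as ik, camera_params
print(r.tcp_to_grasp)
s=r.get_state(); x=s['ee_rot']; R=Ro.from_quat(np.r_[x[1:],x[0]]).as_matrix()
print(R.round(3)); p=camera_params('wrist'); c=-p['R'].T@p['t']; print("cam in tool",(R.T@(c-s['tool_pos'])).round(3),(R.T@p['R'][2]).round(3))
for name,P,yaw in (("rest",(.547,.185,.03),np.radians(20.9)),("stand",(.547,.06,.05),np.radians(10)),("seat",(.595,-.206,.06),np.radians(-8.7))):
  for lift in (0,.12):
    for sg in (1,-1):
      o=[]
      for t in range(-90,91,15):
        Rt=toolR(yaw,np.radians(t),sg); g=np.array(P)+[0,0,lift]
        try: k=ik(tcp(g,Rt),q(Rt))
        except Exception as e: k=None
        o.append((t,None if k is None else np.round(k,1).tolist()))
      print(name,lift,sg,[t for t,k in o if k is not None]); 
      if lift==0: print([k for t,k in o if t in(-45,-30,0,45,60)])
E
```

```text
-0.0187
[[ 0.272 -0.     0.962]
 [-0.962  0.001  0.272]
 [-0.001 -1.    -0.   ]]
cam in tool [-0.001 -0.161  0.077] [ 0.001  0.96  -0.281]
rest 0 1 [-45, -30, -15, 0, 15, 30]
[[0.1, 1.2, -1.0, 1.1, 0.6, 2.0, 1.1], [0.3, 1.1, -1.2, 1.4, 0.8, 1.8, 1.0], [0.5, 0.7, -1.2, 1.8, 0.7, 1.1, 1.0], None, None]
rest 0 -1 [-45, -30, -15, 0, 15, 30]
[[0.1, 1.1, -0.9, 1.1, 0.5, 2.0, -2.0], [0.2, 0.9, -0.9, 1.4, 0.6, 1.7, -2.0], [0.3, 0.5, -0.8, 1.8, 0.4, 1.0, -1.9], None, None]
rest 0.12 1 [-45, -30, -15, 0, 15, 30, 45]
rest 0.12 -1 [-45, -30, -15, 0, 15, 30, 45]
stand 0 1 [-45, -30, -15, 0, 15, 30]
[[0.3, 1.0, -0.8, 1.2, 0.5, 1.9, 1.2], [0.4, 0.8, -0.9, 1.4, 0.5, 1.7, 1.2], [0.7, 0.5, -1.0, 1.9, 0.5, 1.0, 1.2], None, None]
stand 0 -1 [-45, -30, -15, 0, 15, 30]
[[0.3, 1.0, -0.8, 1.2, 0.4, 1.9, -1.9], [0.4, 0.8, -0.8, 1.4, 0.5, 1.7, -1.9], [0.6, 0.5, -0.9, 1.9, 0.4, 1.0, -1.9], None, None]
stand 0.12 1 [-45, -30, -15, 0, 15, 30, 45]
stand 0.12 -1 [-45, -30, -15, 0, 15, 30, 45]
seat 0 1 [-45, -30, -15, 0, 15, 30, 45, 60, 90]
[[0.5, 1.1, -0.6, 0.9, 0.5, 2.1, 1.4], [0.6, 0.9, -0.7, 1.2, 0.4, 1.7, 1.4], [0.8, 0.5, -0.6, 1.7, 0.3, 1.1, 1.5], [1.5, 0.4, -1.1, 2.3, 2.3, 0.1, -0.3], [1.6, 0.6, -1.2, 2.4, 3.1, 0.5, -0.9]]
seat 0 -1 [-45, -30, -15, 0, 15, 30, 45, 60, 90]
[[0.4, 1.0, -0.3, 0.9, 0.3, 2.0, -1.6], [0.5, 0.8, -0.4, 1.2, 0.3, 1.7, -1.6], [0.6, 0.5, -0.4, 1.7, 0.2, 1.0, -1.6], [1.0, 0.2, -0.6, 2.3, 3.8, 0.1, 1.2], [1.6, 0.6, -1.2, 2.4, 3.1, 0.5, 2.3]]
seat 0.12 1 [-30, -15, 0, 15, 30, 45, 60]
seat 0.12 -1 [-30, -15, 0, 15, 30, 45, 60]
```

```bash
python3 - <<'E'
from h import *
from cell import r, inverse_kinematics as ik
import time
t0=time.time()
for P in ((.5,.1,.045),(.6,.1,.045),(.547,.185,.045),(.45,-.1,.045)):
  for th in (30,45,60,75):
    for sg in (1,-1):
      o=[]
      for yaw in range(0,360,30):
        Rt=toolR(np.radians(yaw),np.radians(th),sg)
        try: k=ik(tcp(P,Rt),q(Rt))
        except Exception: k=None
        if k is not None: o.append((yaw,[float(v) for v in np.round(k,1)]) if th==60 else yaw)
      print(P[:2],th,sg,o)
print(time.time()-t0)
E
```

```text
(0.5, 0.1) 30 1 [0, 30, 90, 120, 150, 180, 210, 240, 270, 300, 330]
(0.5, 0.1) 30 -1 [0, 30, 60, 90, 120, 150, 180, 210, 240, 270, 300]
(0.5, 0.1) 45 1 [60, 90, 120, 150, 180, 210, 240, 270, 300, 330]
(0.5, 0.1) 45 -1 [60, 90, 120, 150, 180, 210, 240, 270, 300, 330]
(0.5, 0.1) 60 1 [(60, [0.7, 0.4, -0.3, 2.3, -1.4, 0.9, -2.1]), (90, [0.6, 0.6, -0.3, 2.0, -0.9, 1.2, -2.2]), (120, [0.5, 0.8, -0.4, 1.6, -0.5, 1.5, -2.3]), (150, [0.4, 1.0, -0.5, 1.3, -0.2, 1.8, -2.2]), (180, [0.2, 1.1, -0.7, 1.2, 0.2, 2.0, -2.1]), (210, [-0.2, 1.0, -0.3, 1.2, 0.3, 2.0, -1.5]), (240, [-0.1, 1.0, -0.6, 1.4, 0.8, 2.0, -1.4]), (270, [-0.1, 0.9, -0.8, 1.7, 1.1, 1.9, -1.3]), (300, [0.0, 0.8, -1.0, 2.0, 1.4, 1.8, -1.2]), (330, [0.3, 0.8, -1.2, 2.4, 1.9, 1.7, -1.0])]
(0.5, 0.1) 60 -1 [(60, [1.0, 0.5, -0.6, 2.3, -1.3, 0.8, 1.0]), (90, [0.9, 0.7, -0.7, 2.0, -0.7, 1.1, 0.8]), (120, [0.7, 0.9, -0.7, 1.6, -0.3, 1.4, 0.7]), (150, [0.5, 1.0, -0.7, 1.3, -0.0, 1.8, 0.8]), (180, [0.3, 1.1, -0.8, 1.2, 0.2, 2.0, 1.0]), (210, [-0.2, 1.0, -0.3, 1.2, 0.3, 2.0, 1.6]), (240, [-0.1, 1.0, -0.6, 1.4, 0.8, 2.0, 1.7]), (270, [0.0, 1.
[... 3219 characters left out ...]
, -1.6]), (240, [0.4, 0.9, -0.9, 1.7, 1.0, 2.0, -1.4]), (270, [0.3, 0.7, -0.9, 2.1, 1.2, 1.7, -1.3]), (300, [0.5, 0.6, -1.1, 2.4, 1.6, 1.6, -1.2])]
(0.45, -0.1) 60 -1 [(60, [1.3, 0.5, -0.5, 2.1, -0.9, 1.1, 0.9]), (90, [1.1, 0.7, -0.5, 1.8, -0.5, 1.4, 0.8]), (120, [0.9, 0.9, -0.6, 1.5, -0.2, 1.7, 0.9]), (150, [0.7, 1.0, -0.6, 1.4, 0.1, 1.9, 1.1]), (180, [0.5, 1.0, -0.7, 1.4, 0.4, 2.0, 1.3]), (210, [0.3, 0.9, -0.6, 1.5, 0.7, 2.0, 1.6]), (240, [0.4, 1.0, -1.0, 1.7, 1.1, 2.0, 1.7]), (270, [0.5, 1.0, -1.2, 2.1, 1.4, 2.0, 1.8]), (300, [0.2, 0.5, -0.8, 2.4, 1.5, 1.4, 2.0])]
(0.45, -0.1) 75 1 [60, 90, 120, 210, 240, 270, 300]
(0.45, -0.1) 75 -1 [30, 60, 90, 120, 210, 240, 270, 300]
22.68209457397461
```

```bash
cat >> h.py <<'E'
def wcloud(z):
    d=z['d']; v,u=np.mgrid[:384,:512]; x=(u-z['cx'])/z['fx']; y=(v-z['cy'])/z['fy']; t=np.hypot(x,y)+1e-9
    k=np.tan(np.minimum(t,1.5))/t
    return (np.stack([x*k*d,y*k*d,d],-1)-z['t'])@z['R']
def ray_plane(z,px,h,fish=False):
    """pixels (N,2) -> world points on plane z=h"""
    px=np.asarray(px,float); x=(px[:,0]-z['cx'])/z['fx']; y=(px[:,1]-z['cy'])/z['fy']
    if fish:
        t=np.hypot(x,y)+1e-9; k=np.sin(t)/t; D=np.stack([x*k,y*k,np.cos(t)],-1)
    else: D=np.stack([x,y,np.ones_like(x)],-1)
    D=D@z['R']; c=-z['R'].T@z['t']; return c+D*((h-c[2])/D[:,2])[:,None]
def blob(mask,near):
    n,lab,st,ce=cv2.connectedComponentsWithStats(mask.astype(np.uint8))
    i=1+np.argmin(np.hypot(*(ce[1:]-near).T)+1e3*(st[1:,4]<30)); m=(lab==i).astype(np.uint8)
    cs,_=cv2.findContours(cv2.resize(m*255,None,fx=4,fy=4,interpolation=cv2.INTER_LINEAR)//128,cv2.RETR_EXTERNAL,cv2.CHAIN_APPROX_NONE)
    c=max(cs,key=cv2.contourArea)[:,0].astype(float); return (c+.5)/4-.5, m
def hsv(im):
    h=cv2.cvtColor(im,cv2.COLOR_RGB2HSV); return [h[...,i].astype(int) for i in range(3)]
def planerect(z,mask,near,h,fish=False):
    c,m=blob(mask,near); P=ray_plane(z,c,h,fish); return rect(P[:,:2]), m.sum()
E
python3 - <<'E'
from h import *
for n,nr,ny,nt in (("top",(195,204),(324,186),(269,176)),("scene",(316,236),(206,171),(240,200))):
    z=np.load(n+"0.npz"); H,S,V=hsv(z['im'])
    print(n,"rest",planerect(z,(S<90)&(V>110),nr,.038))
    print(n,"seat",planerect(z,(H>22)&(H<35)&(S>140)&(V>150),ny,.045))
    print(n,"plate",planerect(z,((S<110)|((H>95)&(H<130)&(S>110))|((H>22)&(H<35)&(S>140)&(V>150))),(296,186) if n=="top" else (222,199),.01))
E
```

```text
top rest ((array([546.1, 186.5]), array([68.9, 57. ]), 21.3), np.uint64(353))
top seat ((array([ 594.2, -206. ]), array([40.8, 53.2]), 81.1), np.uint64(213))
top plate ((array([ 606.6, -122.7]), array([286.6, 127.8]), 81.6), np.uint64(3582))
scene rest ((array([549.3, 187.4]), array([75.3, 53.3]), 19.3), np.uint64(348))
scene seat ((array([ 595.8, -206.7]), array([44. , 55.1]), 80.2), np.uint64(165))
scene plate ((array([ 604.4, -121.1]), array([286.4, 135.1]), 81.6), np.uint64(2831))
```

```bash
cat >> h.py <<'E'
def snap(n,tag):
    from cell import get_image,camera_params
    p=camera_params(n); im,d=get_image(n); cv2.imwrite(f"pics/{n}{tag}.png",im[:,:,::-1])
    z=dict(im=im,d=d,**p); np.savez(f"{n}{tag}.npz",**z); return z
E
python3 - <<'E'
from h import *
from cell import r, inverse_kinematics as ik
R=toolR(np.radians(200.9),np.radians(-35),-1); g=np.array([.547,.186,.029])
P=tcp(g,R)-.13*R[:,1]; print(P, ik(P,q(R)), ik(tcp(g,R),q(R)))
r.movep(P,q(R)); s=r.get_state(); print(s['t'],s['tool_pos'],s['joints'].round(2))
snap("wrist","1")
E
```

```text
[0.48752202 0.16328757 0.11992588] [-0.30330795 -0.2786525  -0.07017714  2.42037378 -0.03261124  0.38850076
  1.58498993] [ 0.57574832  0.23226755 -0.98300486  2.31816502  1.18546801  0.18857743
  0.47890389]
3.125 [0.48797848 0.16282581 0.12013855] [-0.3  -0.28 -0.07  2.42 -0.03  0.39  1.58]
```

View pics/wrist1.png

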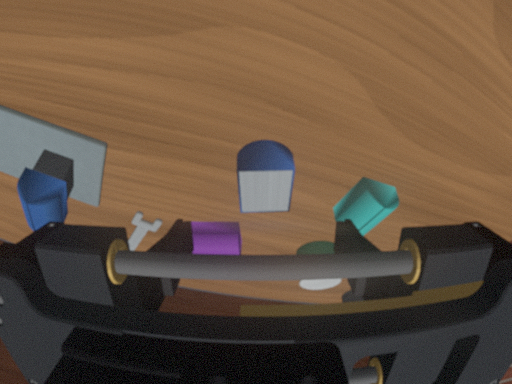

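```bash
python3 - <<'E'
from h import *
z=np.load("wrist1.npz"); H,S,V=hsv(z['im'])
print(V[190,265],S[190,265],H[190,265])
m=(S<80)&(V>120); print(planerect(z,m,(265,190),.038,True))
W=wcloud(z); c,mm=blob(m,(265,190)); p=W[mm>0]; print("depth", np.median(p,0).round(4), rect(p[:,:2]),np.percentile(p[:,2],[5,95]).round(4))
A=np.c_[p[:,:2]-p[:,:2].mean(0),np.ones(len(p))]; print("plane",np.linalg.lstsq(A,p[:,2],rcond=None)[0].round(3))
# body incl. blue, symmetry along rest y
E
```

```text
159 11 99
((array([545.4, 187. ]), array([68.8, 49. ]), 17.2), np.uint64(2161))
depth [0.5415 0.186  0.0374] (array([484.3, 174. ]), array([309.8,  58.3]), 16.1) [0.0362 0.0386]
plane [-0.275 -0.171  0.038]
```

```bash
python3 - <<'E'
from h import *
z=np.load("wrist1.npz"); H,S,V=hsv(z['im']); m=(S<80)&(V>120)
c,mm=blob(m,(265,190)); P=ray_plane(z,c,.038,True)[:,:2]*1000
for a0 in (15,17,19,21,23):
    a=np.radians(a0); e=np.array([np.cos(a),np.sin(a)]); n=np.array([-e[1],e[0]]); u=P@e; w=P@n
    print(a0,"u",u.min().round(1),u.max().round(1),"w pct",np.percentile(w,[0,1,5,95,99,100]).round(1))
# line fits on flank edges in plane
a=np.radians(20); e=np.array([np.cos(a),np.sin(a)]); n=np.array([-e[1],e[0]]); u=P@e; w=P@n; um=(u.min()+u.max())/2; wm=(w.min()+w.max())/2
for sd in(-1,1):
    k=(np.abs(u-um)<22)&(sd*(w-wm)>15); f=np.polyfit(u[k]-um,w[k],1); print(sd,"slope deg",np.degrees(np.arctan(f[0])).round(2),"w",f[1].round(2))
for sd in(-1,1):
    k=(np.abs(w-wm)<17)&(sd*(u-um)>20); f=np.polyfit(w[k]-wm,u[k],1); print(sd,"slope deg",np.degrees(np.arctan(f[0])).round(2),"u",f[1].round(2))
print(um,wm,(um*e+wm*n))
E
```

```text
15 u 540.0 610.4 w pct [14.  14.1 14.5 63.8 64.4 64.7]
17 u 541.8 610.7 w pct [-5.1 -5.1 -5.1 43.3 43.7 44. ]
19 u 542.8 610.2 w pct [-26.2 -26.  -24.7  23.1  24.   24.5]
21 u 543.2 609.0 w pct [-47.3 -47.1 -45.5   3.4   4.7   5.1]
23 u 542.2 607.3 w pct [-68.4 -68.1 -66.5 -16.  -14.7 -14.3]
-1 slope deg -2.08 w -34.53
1 slope deg -1.79 w 12.83
-1 slope deg -4.1 u 544.14
1 slope deg -6.94 u 606.52
576.4163899042792 -10.977726618232168 [545.40883172 186.83032759]
```

```bash
python3 - <<'E'
from h import *
for n,px in (("wrist1",(265,190)),("top0",(195,204)),("scene0",(316,236))):
    z=np.load(n+".npz"); H,S,V=hsv(z['im']); m=(S<80)&(V>110)
    W=wcloud(z) if n[0]=='w' else cloud(n,z); c,mm=blob(m,px); mm=cv2.erode(mm,np.ones((3,3))); p=W[mm>0]
    a=np.radians(20.5); e=np.array([np.cos(a),np.sin(a)]); nn=np.array([-e[1],e[0]]); c0=np.array([.546,.1865])
    u=(p[:,:2]-c0)@e; w=(p[:,:2]-c0)@nn; k=(abs(u)<.04)&(abs(w)<.03)&(abs(p[:,2]-.038)<.012)
    A=np.c_[u,w,np.ones(len(u))]
    for _ in range(5):
        f=np.linalg.lstsq(A[k],p[k,2],rcond=None)[0]; res=p[:,2]-A@f; k=abs(res)<.004
    print(n,k.sum(),"slopes deg",np.degrees(np.arctan(f[:2])).round(2),"h",f[2].round(4),"rms",res[k].std().round(4),"mean uw",u[k].mean().round(4),w[k].mean().round(4))
E
```

```text
wrist1 2006 slopes deg [-0.1  -2.47] h 0.0375 rms 0.0004 mean uw -0.0034 0.0008
top0 225 slopes deg [-0.39 -2.38] h 0.0381 rms 0.0019 mean uw -0.0006 0.0007
scene0 243 slopes deg [-0.04 -2.97] h 0.0385 rms 0.0015 mean uw 0.0001 -0.0005
```

```bash
python3 - <<'E'
from h import *
z=np.load("wrist1.npz"); H,S,V=hsv(z['im']); m=(S<80)&(V>120); c,mm=blob(m,(265,190))
a=np.radians(20.5); e=np.array([np.cos(a),np.sin(a)]); n=np.array([-e[1],e[0]]); c0=np.array([.546,.1865])
h=np.full(len(c),.0378)
for _ in range(6):
    # per-pixel plane height
    P=np.array([ray_plane(z,c[i:i+1],h[i],True)[0] for i in range(len(c))]); w=(P[:,:2]-c0)@n; h=.0378-.0431*w
P=P[:,:2]*1000; print(rect(P/1000))
u=(P-c0*1000)@e; w=(P-c0*1000)@n
for sd in(-1,1):
    k=(np.abs(u)<22)&(sd*w>15); f=np.polyfit(u[k],w[k],1); print(sd,"deg",np.degrees(np.arctan(f[0])).round(2),"w",f[1].round(2))
for sd in(-1,1):
    k=(np.abs(w)<17)&(sd*u>20); f=np.polyfit(w[k],u[k],1); print(sd,"deg",np.degrees(np.arctan(f[0])).round(2),"u",f[1].round(2))
E
```

```text
(array([545.4, 187.2]), array([66.3, 49.3]), 17.2)
-1 deg -2.97 w -23.04
1 deg -2.52 w 24.61
-1 deg -0.96 u -32.45
1 deg -2.89 u 29.99
```

```bash
python3 - <<'E'
from h import *
from cell import r, inverse_kinematics as ik
R=toolR(np.radians(200),np.radians(-35),-1); g=np.array([.5455,.187,.029])
print(ik(tcp(g,R),q(R)))
r.movep(tcp(g,R)-.08*R[:,1],q(R)); 
try:
    print(r.movel(tcp(g,R),velocity=.06,threshold=6))
except r.MotionError as e: print("ERR",e)
s=r.get_state(); print(s['t'],s['tool_pos'],tcp(g,R),s['joints'].round(2),s['wrist_force'].round(2))
snap("wrist","2")
E
```

```text
[ 0.03689068  0.13538687 -0.43723668  2.33504284  0.80358918  0.10320166
  0.76358999]
ERR the arm cannot follow that straight line within its joint ranges
3.4917 [0.51203932 0.17444939 0.07729294] [0.55574073 0.19072732 0.01343611] [-0.26 -0.13 -0.13  2.4   0.04  0.26  1.49] [ 0.37  0.18 -0.29]
```

View pics/wrist2.png

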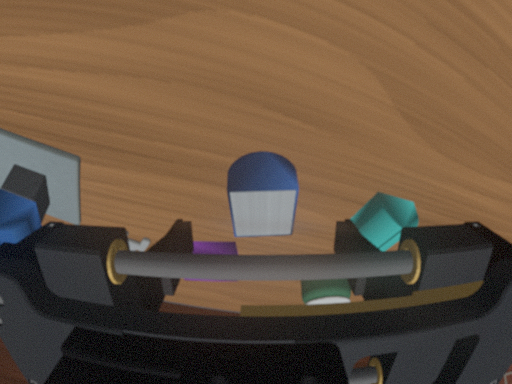

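```bash
python3 - <<'E'
from h import *
from cell import r, inverse_kinematics as ik
h=np.radians(200); hd=np.array([np.cos(h),np.sin(h),0])
R=toolR(h,np.radians(-20),-1); g=np.array([.5455,.187,.029])+.005*hd
try:
    r.movep(tcp(g,R)-.07*R[:,1],q(R)); 
    print(r.movel(tcp(g,R),velocity=.06,threshold=6))
except r.MotionError as e: print("ERR",e)
s=r.get_state(); print(s['t'],s['tool_pos'],tcp(g,R),s['joints'].round(2),s['wrist_force'].round(2))
snap("wrist","3"); snap("scene","3")
E
python3 - <<'E'
import cv2
im=cv2.imread("pics/scene3.png"); cv2.imwrite("pics/scene3c.png",cv2.resize(im[150:300,240:400],None,fx=4,fy=4,interpolation=2))
E
```

```text
False
5.2917 [0.54716546 0.18758385 0.01158671] [0.54690802 0.18751248 0.01114584] [-0.3   0.17 -0.09  2.16  0.06  0.46  1.49] [-0.08  0.07  0.51]
```

View pics/wrist3.png

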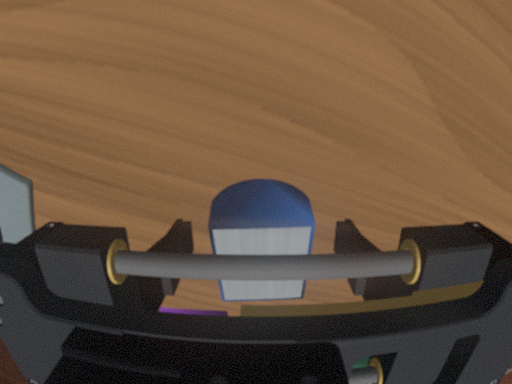

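View pics/scene3c.png

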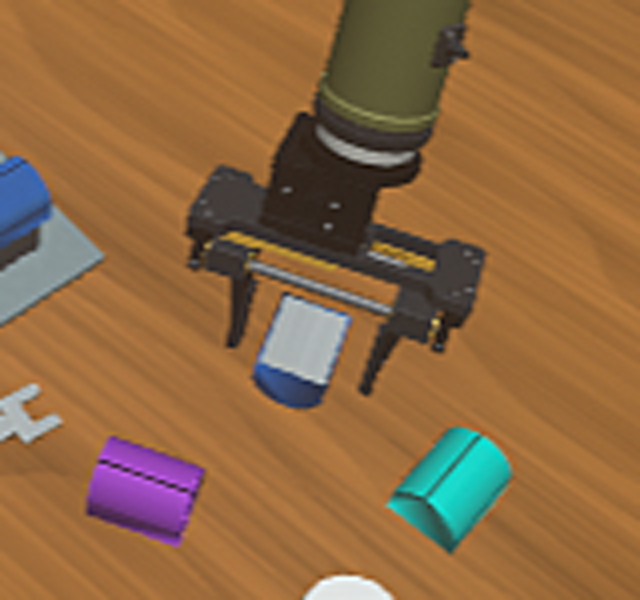

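The rest sits midway between the open fingers: wrist columns 210–313, against finger faces at about 190 and 335. The centring is good, so I'll close gently.

```bash
python3 - <<'E'
from h import *
from cell import r, inverse_kinematics as ik
r.move_gripper(.056,force=10); r.move_gripper(.040,force=25)
s=r.get_state(); print(s['t'],s['finger_gap'],s['wrist_force'].round(2),s['tool_pos'])
p=s['tool_pos'].copy(); p[2]+=.09
print(r.movel(p,velocity=.08)); s=r.get_state(); print(s['t'],s['finger_gap'],s['wrist_force'].round(2),s['wrist_torque'].round(3))
snap("wrist","4"); snap("scene","4")
for hd in (60,70,80,90,100,110):
    R=toolR(np.radians(hd),np.radians(70),-1)
    for z in (.04,.12):
        k=ik(tcp((.5,.14,z),R),q(R)); print(hd,z,None if k is None else k.round(2))
E
python3 - <<'E'
import cv2
im=cv2.imread("pics/scene4.png"); cv2.imwrite("pics/scene4c.png",cv2.resize(im[130:280,240:400],None,fx=4,fy=4,interpolation=2))
E
```

```text
6.525 0.05007963021858123 [ 1.3  -1.26  0.58] [0.54699179 0.18732236 0.01114906]
False
7.8 0.05049284089257022 [ 0.77  1.28 -4.39] [-0.086  0.475  0.035]
60 0.04 [ 1.14  0.73 -0.81  2.34 -1.35  0.74  1.22]
60 0.12 [ 1.12  0.42 -0.81  2.36 -1.4   0.92  1.02]
70 0.04 [ 0.19  0.58  0.16  2.24 -1.5   1.32  1.23]
70 0.12 [ 0.14  0.37  0.22  2.26 -1.44  1.34  1.04]
80 0.04 [ 0.16  0.63  0.19  2.11 -1.35  1.41  1.18]
80 0.12 [ 0.13  0.45  0.23  2.13 -1.3   1.44  1.02]
90 0.04 [ 0.14  0.69  0.2   1.98 -1.22  1.49  1.15]
90 0.12 [ 0.11  0.53  0.23  2.   -1.19  1.54  1.02]
100 0.04 [ 0.11  0.75  0.19  1.85 -1.1   1.58  1.13]
100 0.12 [ 0.09  0.6   0.22  1.87 -1.09  1.64  1.02]
110 0.04 [ 0.08  0.81  0.19  1.73 -1.    1.67  1.12]
110 0.12 [ 0.06  0.67  0.21  1.74 -0.99  1.74  1.02]
```

View pics/wrist4.png

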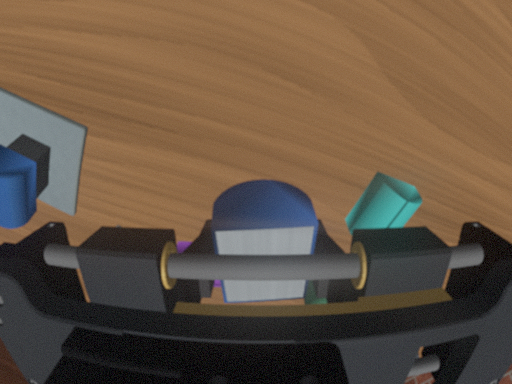

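View pics/scene4c.png

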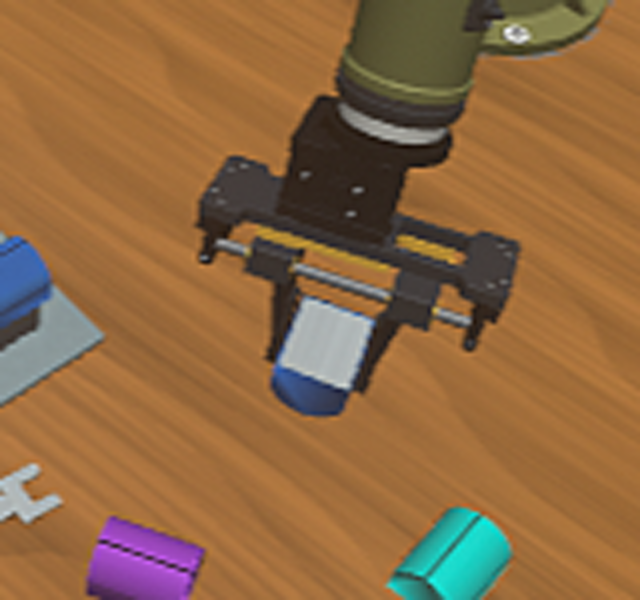

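```bash
python3 - <<'E'
from h import *
z=np.load("wrist4.npz"); H,S,V=hsv(z['im']); m=(S<80)&(V>120); m[:,:215]=0; m[:,320:]=0
W=wcloud(z); c,mm=blob(m,(262,240)); mm=cv2.erode(mm,np.ones((3,3))); p=W[mm>0]; p=p[abs(p[:,2]-np.median(p[:,2]))<.01]
a=np.radians(200); e=np.array([np.cos(a),np.sin(a)]); n=np.array([-e[1],e[0]]); c0=p[:,:2].mean(0)
A=np.c_[(p[:,:2]-c0)@e,(p[:,:2]-c0)@n,np.ones(len(p))]; k=np.ones(len(p),bool)
for _ in range(5):
    f=np.linalg.lstsq(A[k],p[k,2],rcond=None)[0]; k=abs(p[:,2]-A@f)<.003
print(k.sum(),np.degrees(np.arctan(f[:2])),f[2], (A[k,0].min(),A[k,0].max()))
E
```

```text
2246 [0.27116268 4.13254765] 0.12636772563426968 (np.float64(-0.010696929437834618), np.float64(0.00885625538959197))
```

```bash
python3 - <<'E'
from h import *
from cell import r
x=r.get_state()['ee_rot']; print((toolR(np.radians(200),np.radians(-20),-1).T@Ro.from_quat(np.r_[x[1:],x[0]]).as_matrix()).round(4))
R=toolR(np.radians(90),np.radians(70),-1)
g=np.array([.5,.14,.15]); r.movep(tcp(g,R),q(R))
s=r.get_state(); print(s['t'],s['tool_pos'],tcp(g,R),s['finger_gap'],s['wrist_force'].round(2))
snap("scene","5"); snap("wrist","5"); snap("top","5")
im=cv2.imread("pics/scene5.png"); im2=cv2.imread("pics/wrist5.png")
cv2.imwrite("pics/c5.png",np.hstack([cv2.resize(im[130:280,240:390],(400,400),interpolation=2),cv2.resize(im2[:,60:444],(400,400))]))
E
```

```text
[[ 1.0e+00  0.0e+00 -1.0e-04]
 [-0.0e+00  1.0e+00 -1.4e-03]
 [ 1.0e-04  1.4e-03  1.0e+00]]
9.0083 [0.49959551 0.1584716  0.14288155] [0.5        0.15785416 0.14350162] 0.0502610374258862 [ 0.11 -0.91 -3.38]
```

View pics/c5.png

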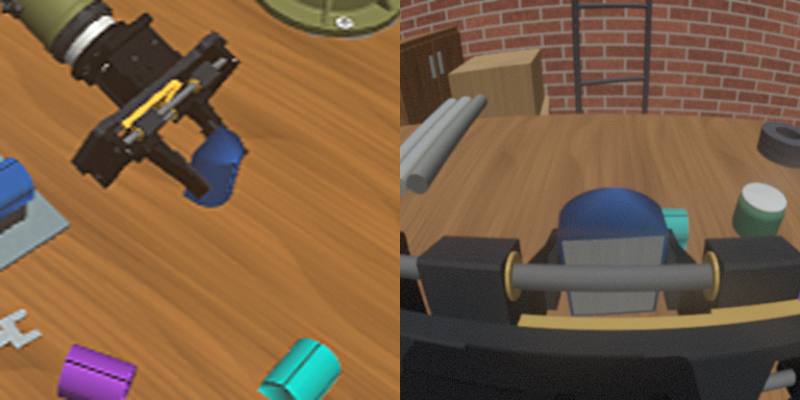

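```bash
python3 - <<'E'
from h import *
from cell import r
p=r.get_state()['tool_pos'].copy()
p[2]-=.100; r.movel(p,velocity=.1); r.dwell(.15)
f0=r.get_state()['wrist_force']; q0=p.copy(); q0[2]-=.022
hit=r.movel(q0,velocity=.012,threshold=3)
s=r.get_state(); print(hit,s['t'],s['tool_pos'],f0.round(2),s['wrist_force'].round(2),"grasp z",s['tool_pos'][2]+.0187*np.cos(np.radians(70)))
snap("scene","6")
im=cv2.imread("pics/scene6.png"); cv2.imwrite("pics/c6.png",cv2.resize(im[140:290,240:400],None,fx=4,fy=4,interpolation=2))
E
```

```text
True 11.5917 [0.49945488 0.1592733  0.03024862] [ 0.04  0.49 -4.02] [ 0.23 -0.35  3.9 ] grasp z 0.03664439418557754
```

View pics/c6.png

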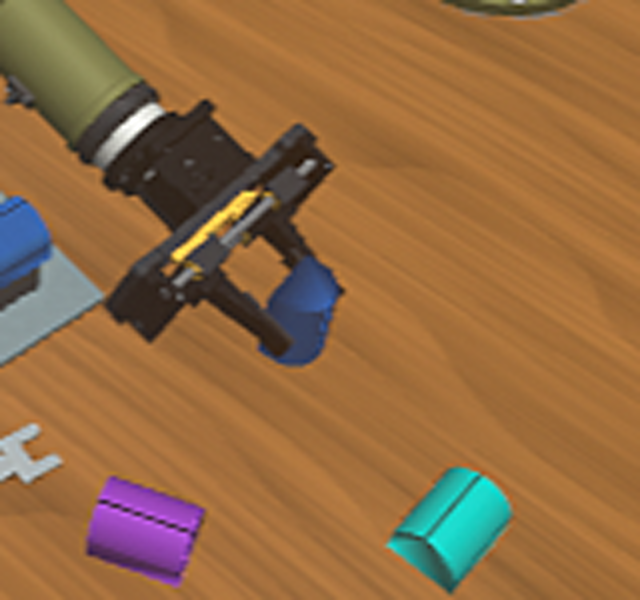

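```bash
python3 - <<'E'
from h import *
from cell import r
r.move_gripper(.087)
R=toolR(np.radians(90),np.radians(70),-1); p=r.get_state()['tool_pos'].copy()
r.movel(p-.13*R[:,1],velocity=.15)
s=r.get_state(); print(s['t'],s['tool_pos'],s['wrist_force'].round(2))
snap("scene","7"); snap("top","7"); snap("wrist","7")
im=cv2.imread("pics/scene7.png"); im2=cv2.imread("pics/top7.png")
cv2.imwrite("pics/c7.png",np.hstack([cv2.resize(im[180:280,260:360],(400,400),interpolation=2),cv2.resize(im2[160:260,150:250],(400,400),interpolation=2)]))
E
```

```text
13.5583 [0.49880636 0.03662313 0.07312552] [-1.5   0.14 -0.35]
```

View pics/c7.png

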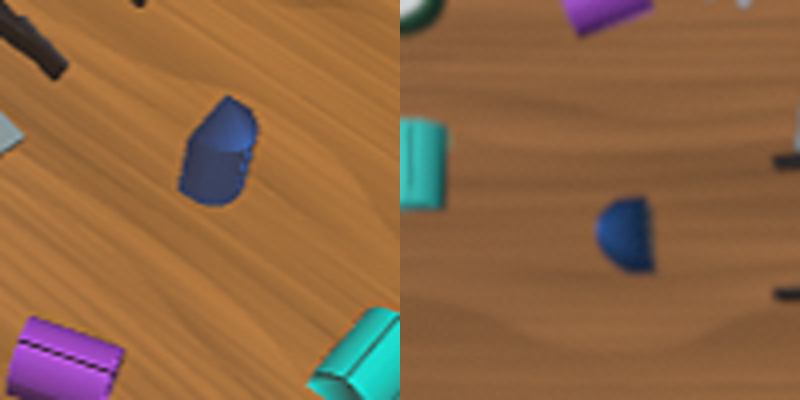

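View pics/wrist7.png

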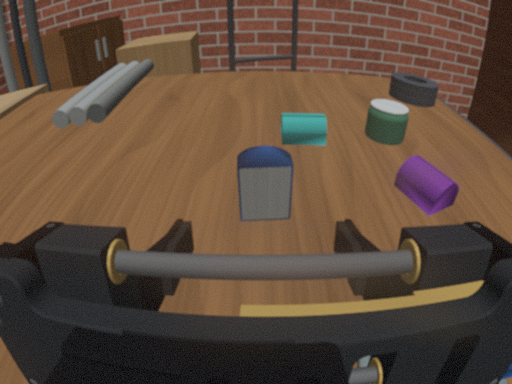

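It stands on its end and has been let go: top crop (630,235), end face up, flat side towards −y. Next I measure its centre and yaw.

```bash
python3 - <<'E'
from h import *
z=dict(np.load("wrist7.npz")); H,S,V=hsv(z['im']); m=(S<60)&(V>80); m[:150]=0;m[225:]=0;m[:,:235]=0;m[:,297:]=0
W=wcloud(z); mm=cv2.erode(m.astype(np.uint8),np.ones((3,3))); p=W[(mm>0)]; p=p[(p[:,2]>.005)&(p[:,2]<.062)&(abs(p[:,1]-np.median(p[:,1]))<.01)]
A=np.c_[p[:,0]-.5,p[:,2]-.03,np.ones(len(p))]; k=np.ones(len(p),bool)
for _ in range(5):
    f=np.linalg.lstsq(A[k],p[k,1],rcond=None)[0]; k=abs(p[:,1]-A@f)<.003
print("flat face: y0",f[2],"yaw deg",np.degrees(np.arctan(f[0])),"lean deg",np.degrees(np.arctan(f[1])),k.sum(),"x range",np.percentile(p[k,0],[1,50,99]),"z",np.percentile(p[k,2],[1,99]))
for n,px,roi in (("top7",(207,219),None),("scene7",(316,210),None),("wrist7",(265,158),None)):
    z=dict(np.load(n+".npz")); H,S,V=hsv(z['im']); b=(H>100)&(H<125)&(S>100)
    if n=="scene7":
        W=cloud(n,z); b&=(abs(W[...,2]-.064)<.006)
    c,mm=blob(b,px); P=ray_plane(z,c,.064,n[0]=='w'); print(n,mm.sum(),rect(P[:,:2]))
    if n=="top7":
        W=cloud(n,z); pp=W[mm>0]; print(np.percentile(pp[:,2],[5,50,95]).round(4))
E
```

```text
flat face: y0 0.13237656025540542 yaw deg 4.049671966621845 lean deg 0.11546661852352208 2315 x range [0.47746228 0.49957011 0.52225043] z [0.00574681 0.06014895]
top7 160 (array([496.7, 149.4]), array([49.6, 34.4]), 0.9)
[0.0594 0.0637 0.0684]
scene7 134 (array([499. , 151.3]), array([48.6, 37.2]), 1.3)
wrist7 629 (array([501.7, 148.6]), array([34.5, 42. ]), 90.0)
```

```bash
python3 - <<'E'
from h import *
from cell import r, inverse_kinematics as ik
# top edge check: flat edge yaw
z=dict(np.load("top7.npz")); H,S,V=hsv(z['im']); b=(H>95)&(H<130)&(S>90); c,mm=blob(b,(207,219)); P=ray_plane(z,c,.064)[:,:2]
k=(abs(P[:,0]-.4975)<.018)&(P[:,1]<.142); print("top edge yaw",np.degrees(np.arctan(np.polyfit(P[k,0],P[k,1],1)[0])), P[k,1].mean())
yaw=np.radians(274.05); n=np.array([np.cos(np.radians(94.05)),np.sin(np.radians(94.05)),0])
for th in (55,60,65,70):
    R=toolR(yaw,np.radians(th),-1); g=np.array([.4995,.1324,.034])+.009*n
    o=[ik(tcp(g+d,R)-b*R[:,1],q(R)) for d,b in ((np.zeros(3),0),(np.zeros(3),.09),(np.array([0,0,.1]),0),(np.array([0,0,.1]),.09))]
    print(th,[None if k is None else k.round(2).tolist() for k in o])
    Rp=toolR(np.radians(171.4),np.radians(th-90),-1)
    for s in ((.5945,-.2062,.054),(.5945,-.2062,.13)):
        k=ik(tcp(s,Rp),q(Rp)); print("  place",None if k is None else k.round(2))
E
```

```text
top edge yaw 7.30164152976093 0.13333562036464838
55 [[-1.15, 0.74, 0.49, 1.74, 0.43, 1.37, 2.31], [-1.21, 0.73, 0.49, 1.6, 0.39, 1.53, 2.34], [-1.29, 0.63, 0.68, 1.73, 0.41, 1.47, 2.45], [-1.21, 0.6, 0.49, 1.56, 0.46, 1.67, 2.4]]
  place [ 0.06  0.17  0.32  2.22 -0.82  0.23  2.53]
  place [-0.23  0.02  0.6   2.18 -0.38  0.37  2.1 ]
60 [[-1.17, 0.8, 0.49, 1.7, 0.45, 1.42, 2.29], [-1.23, 0.81, 0.49, 1.56, 0.41, 1.58, 2.32], [-1.31, 0.69, 0.68, 1.71, 0.43, 1.51, 2.43], [-1.23, 0.67, 0.49, 1.54, 0.48, 1.71, 2.38]]
  place [-0.05  0.19  0.43  2.16 -0.55  0.34  2.25]
  place [-0.18  0.06  0.54  2.11 -0.28  0.49  1.99]
65 [[-1.18, 0.86, 0.49, 1.67, 0.47, 1.47, 2.27], [-1.24, 0.88, 0.49, 1.52, 0.43, 1.63, 2.31], [-1.32, 0.75, 0.68, 1.69, 0.45, 1.55, 2.42], [-1.24, 0.73, 0.49, 1.52, 0.5, 1.75, 2.37]]
  place [-0.07  0.22  0.44  2.09 -0.4   0.45  2.09]
  place [-0.14  0.1   0.5   2.04 -0.23  0.6   1.93]
70 [[-1.19, 0.92, 0.49, 1.64, 0.49, 1.52, 2.25], [-1.24, 0.95, 0.49, 1.49, 0.44, 1.67, 2.29], [-1.32, 0.81, 0.68, 1.67, 0.48, 1.58, 2.4], [-1.24, 0.8, 0.49, 1.49, 0.53, 1.78, 2.36]]
  place [-0.07  0.25  0.43  2.02 -0.32  0.57  2.  ]
  place [-0.11  0.14  0.47  1.96 -0.2   0.72  1.89]
```

```bash
python3 - <<'E'
from h import *
from cell import r, inverse_kinematics as ik
n=np.array([np.cos(np.radians(94.05)),np.sin(np.radians(94.05)),0])
R=toolR(np.radians(274.05),np.radians(65),-1); g=np.array([.4995,.1324,.034])+.009*n
pre=tcp(g,R)-.09*R[:,1]
p=r.get_state()['tool_pos'].copy(); p[2]=.24; r.movel(p,velocity=.3)
Rd=toolR(np.radians(182),0.,-1); r.movep((.5,.17,.30),q(Rd)); print(r.get_state()['t'],r.get_state()['joints'].round(2))
r.movep(pre+[0,0,.10],q(R)); print(r.get_state()['t'],r.get_state()['joints'].round(2))
r.movel(pre,velocity=.15); s=r.get_state(); print(s['t'],s['tool_pos'],pre)
snap("wrist","8"); snap("scene","8")
E
```

```text
15.4083 [-0.4   0.04  0.03  1.63 -0.    1.48  1.23]
16.275 [-0.73  0.69 -0.22  1.49  0.79  1.94  2.13]
17.0917 [0.49480956 0.20566355 0.06497328] [0.49431966 0.20556469 0.0640059 ]
```

View pics/wrist8.png

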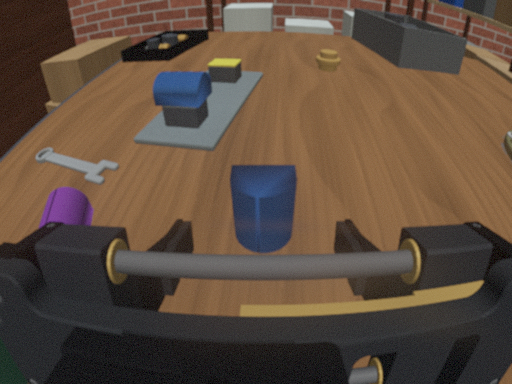

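View pics/scene8.png

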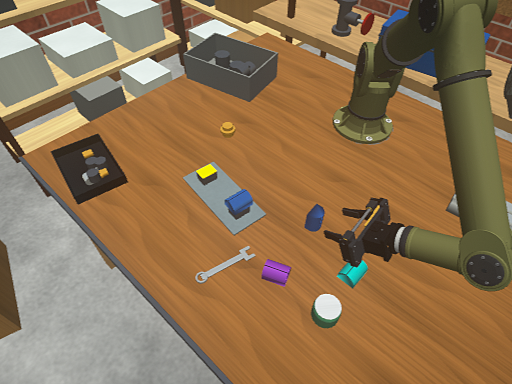

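```bash
python3 - <<'E'
from h import *
from cell import r
n=np.array([np.cos(np.radians(94.05)),np.sin(np.radians(94.05)),0])
R=toolR(np.radians(274.05),np.radians(65),-1); g=np.array([.4995,.1324,.034])+.009*n
print(r.movel(tcp(g,R),velocity=.06,threshold=6)); s=r.get_state(); print(s['t'],s['tool_pos'],tcp(g,R),s['wrist_force'].round(2))
r.move_gripper(.056,force=10); r.move_gripper(.040,force=25)
s=r.get_state(); print(s['t'],s['finger_gap'],s['wrist_force'].round(2),s['tool_pos'],s['ee_rot'])
np.save("grip2.npy",np.r_[s['tool_pos'],s['ee_rot']])
snap("wrist","9"); snap("scene","9"); snap("top","9")
im=cv2.imread("pics/scene9.png"); im2=cv2.imread("pics/wrist9.png")
cv2.imwrite("pics/c9.png",np.hstack([cv2.resize(im[160:290,260:390],(400,400),interpolation=2),cv2.resize(im2[:,60:444],(400,400))]))
E
```

```text
False
18.8417 [0.50011965 0.12468524 0.0260045 ] [0.50008054 0.12420068 0.02597025] [-0.38 -0.03  0.93]
19.975 0.04948120308761847 [ 1.95 -0.37 -0.11] [0.50022758 0.12418738 0.02596586] [-0.03459919  0.00757883 -0.21631296  0.97568138]
```

View pics/c9.png

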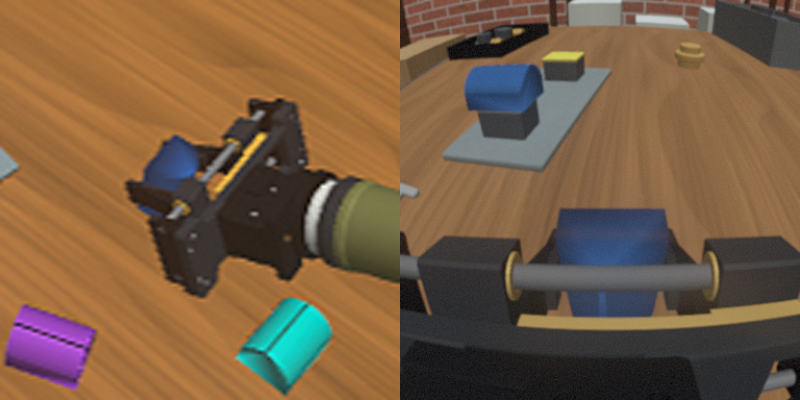

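```bash
cat >> h.py <<'E'
def T(R,p):
    M=np.eye(4); M[:3,:3]=R; M[:3,3]=p; return M
def place_tool(seat,yawx,dz=0.):
    """tool pose for rest flat centre at seat (3), heading yawx rad, raised dz"""
    d=np.load("grip2.npy"); Tt=T(Ro.from_quat(np.r_[d[4:],d[3]]).as_matrix(),d[:3])
    a=np.radians(94.05); n=np.array([np.cos(a),np.sin(a),0]); k=np.array([0,0,1.])
    Z=n; X=k; Y=np.cross(Z,X)
    # flat centre: on plane, lateral = tool centre
    f=np.array([.4995,.1324,.032]); f=f+Y*((Tt[:3,3]-f)@Y)
    Tr=T(np.stack([X,Y,Z],1),f)
    X2=np.array([np.cos(yawx),np.sin(yawx),0]); Y2=np.cross(k,X2)
    Tr2=T(np.stack([X2,Y2,k],1),np.asarray(seat)+[0,0,dz])
    M=Tr2@np.linalg.inv(Tr)@Tt; return M[:3,3],M[:3,:3]
E
python3 - <<'E'
from h import *
from cell import r, inverse_kinematics as ik
P,R=place_tool((.5944,-.2062,.045),np.radians(171.4),.13); print(P,"grasp",P-R[:,1]*.0187); print(R.round(3)); 
p=r.get_state()['tool_pos'].copy(); p[2]+=.04; r.movel(p,velocity=.05); s=r.get_state(); print(s['t'],s['finger_gap'],s['wrist_force'].round(2))
p[2]+=.16; r.movel(p,velocity=.2)
k=ik(P,q(R)); print(k); s=r.get_state(); print(s['t'],s['joints'].round(2))
snap("wrist","10")
E
```

```text
[ 0.60036629 -0.20710232  0.1667565 ] grasp [ 0.59255262 -0.2059163   0.18370436]
[[ 0.15   0.418 -0.896]
 [ 0.989 -0.063  0.136]
 [-0.    -0.906 -0.423]]
21.075 0.049816317157656456 [-0.07  0.9  -3.32]
[ 0.04179313  0.02730468  0.29941152  1.97981083 -0.13426527  0.71048043
  1.84285573]
22.025 [-0.65  0.52 -0.2   1.63  0.84  1.91  2.23]
```

View pics/wrist10.png

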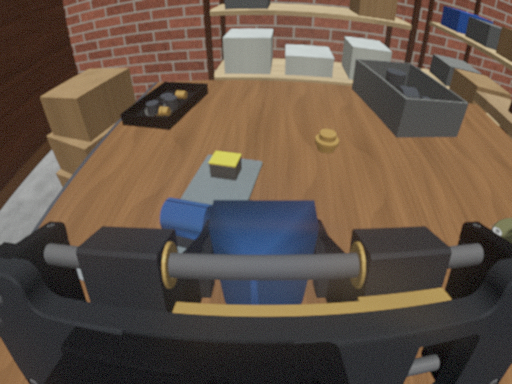

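```bash
python3 - <<'E'
from h import *
from cell import r
P,R=place_tool((.5944,-.2062,.045),np.radians(171.4),.17); r.movep(P,q(R)); s=r.get_state(); print(s['t'],s['tool_pos']-P,s['joints'].round(2),s['finger_gap'])
for n in("wrist","scene","top"): snap(n,"11")
im=cv2.imread("pics/scene11.png"); cv2.imwrite("pics/c11.png",cv2.resize(im[60:260,130:330],None,fx=3,fy=3,interpolation=2))
E
```

```text
23.425 [-0.00036901  0.00299888 -0.00188877] [ 0.04 -0.01  0.3   1.93 -0.11  0.8   1.81] 0.04982227279703637
```

View pics/wrist11.png

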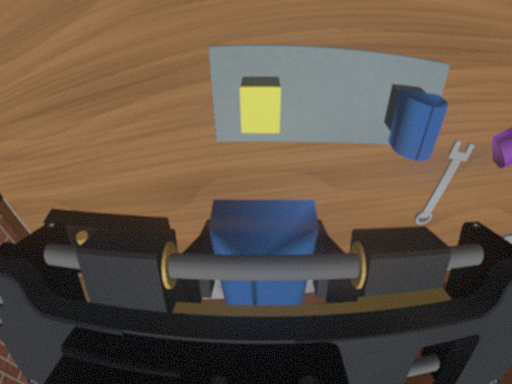

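View pics/c11.png

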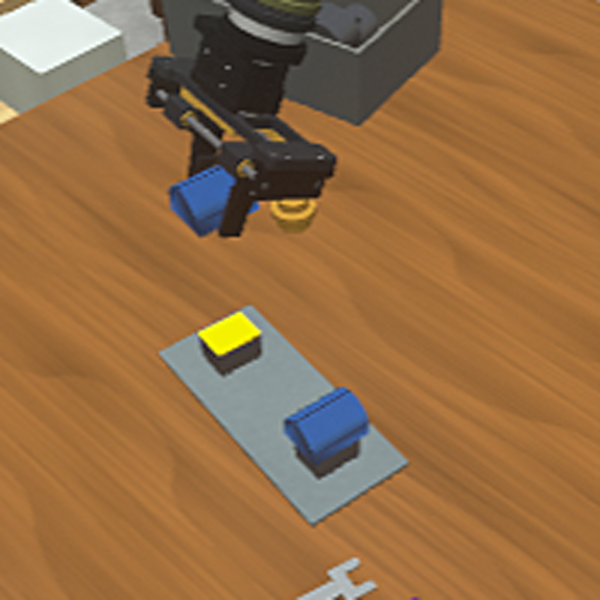

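```bash
python3 - <<'E'
from h import *
from cell import r
r.dwell(.2); print(r.get_state()['tool_pos']-place_tool((.5944,-.2062,.045),np.radians(171.4),.17)[0])
snap("wrist","12")
for t in ("11","12"):
    z=dict(np.load(f"wrist{t}.npz")); H,S,V=hsv(z['im']); y=(H>22)&(H<35)&(S>140)&(V>120)
    print(planerect(z,y,(260,108),.045,True))
    c,mm=blob(y,(260,108)); W=wcloud(z); p=W[mm>0]; print(np.median(p,0).round(4),rect(p[:,:2]))
    a=np.radians(-8.6); e=np.array([np.cos(a),np.sin(a)]); n=np.array([-e[1],e[0]]); P=ray_plane(z,c,.045,True)[:,:2]; c0=np.array([.5944,-.2062]); u=(P-c0)@e*1000; w=(P-c0)@n*1000
    for sd in(-1,1):
        k=(abs(u)<20)&(sd*w>14); f=np.polyfit(u[k],w[k],1); k2=(abs(w)<15)&(sd*u>20); f2=np.polyfit(w[k2],u[k2],1); print(sd,"w",f[1].round(2),np.degrees(f[0]).round(2),"u",f2[1].round(2),np.degrees(f2[0]).round(2))
    # plate
    g=(S<70)&(V>70)&(abs(W[...,2]-.01)<.006)
    pl=((g|y|((H>95)&(H<130)&(S>90)))); pl[160:]=0; pl=cv2.morphologyEx(pl.astype(np.uint8),cv2.MORPH_CLOSE,np.ones((9,9)))
    print("plate",planerect(z,pl,(330,100),.01,True))
E
```

```text
[ 0.0002814   0.00112876 -0.00051394]
((array([ 568.1, -206.3]), array([0.7, 0.8]), 38.8), np.uint64(1))
[ 0.5681 -0.2063  0.045 ] (array([ 568.1, -206.3]), array([0., 0.]), 0.0)Traceback (most recent call last):
  File "<stdin>", line 11, in <module>
    raise TypeError("expected non-empty vector for x")
TypeError: expected non-empty vector for x
```

```bash
cat > ms.py <<'E'
from h import *
def seat(t,v=True):
    z=dict(np.load(f"wrist{t}.npz")); H,S,V=hsv(z['im']); y=(H>22)&(H<38)&(S>140)&(V>100)
    if v: print(H[108,260],S[108,260],V[108,260],z['im'][108,260],y[60:160,220:300].sum())
    y[:60]=0; y[170:]=0
    print(planerect(z,y,(260,108),.045,True))
    c,mm=blob(y,(260,108)); W=wcloud(z); p=W[mm>0]; print(np.median(p,0).round(4),rect(p[:,:2]))
    a=np.radians(-8.6); e=np.array([np.cos(a),np.sin(a)]); n=np.array([-e[1],e[0]]); P=ray_plane(z,c,.045,True)[:,:2]; c0=np.array([.5944,-.2062]); u=(P-c0)@e*1000; w=(P-c0)@n*1000
    for sd in(-1,1):
        k=(abs(u)<20)&(sd*w>14); f=np.polyfit(u[k],w[k],1); k2=(abs(w)<15)&(sd*u>20); f2=np.polyfit(w[k2],u[k2],1); print(sd,"w",f[1].round(2),np.degrees(f[0]).round(2),"u",f2[1].round(2),np.degrees(f2[0]).round(2))
    g=(S<70)&(V>70)&(abs(W[...,2]-.01)<.006)
    pl=((g|y|((H>95)&(H<130)&(S>90)))); pl[160:]=0; pl=cv2.morphologyEx(pl.astype(np.uint8),cv2.MORPH_CLOSE,np.ones((9,9)))
    print("plate",planerect(z,pl,(330,100),.01,True))
seat("11"); seat("12")
E
python3 ms.py
```

```text
30 131 211 [211 211 103] 2
((array([ 568.1, -206.3]), array([0.7, 0.8]), 38.8), np.uint64(1))
[ 0.5681 -0.2063  0.045 ] (array([ 568.1, -206.3]), array([0., 0.]), 0.0)Traceback (most recent call last):
  File "ms.py", line 14, in <module>
    seat("11"); seat("12")
    ~~~~^^^^^^
  File "ms.py", line 10, in seat
    k=(abs(u)<20)&(sd*w>14); f=np.polyfit(u[k],w[k],1); k2=(abs(w)<15)&(sd*u>20); f2=np.polyfit(w[k2],u[k2],1); print(sd,"w",f[1].round(2),np.degrees(f[0]).round(2),"u",f2[1].round(2),np.degrees(f2[0]).round(2))
                               ~~~~~~~~~~^^^^^^^^^^^^^
    raise TypeError("expected non-empty vector for x")
TypeError: expected non-empty vector for x
```

```bash
sed -i 's/(S>140)&(V>100)/(S>80)\&(V>130)/' ms.py; python3 ms.py
```

```text
30 131 211 [211 211 103] 1862
((array([ 593.4, -206.3]), array([40.9, 53.3]), 81.6), np.uint64(1862))
[ 0.5923 -0.2061  0.0442] (array([ 543.7, -198.7]), array([ 45.1, 162.8]), 80.9)
-1 w -20.23 0.12 u -27.49 -0.2
1 w 19.67 0.63 u 25.65 -0.27
plate ((array([ 616.5, -118.1]), array([291.6, 142.2]), 81.3), np.uint64(22177))
30 131 212 [212 212 103] 1851
((array([ 593.2, -206.3]), array([40.8, 53.3]), 81.5), np.uint64(1851))
[ 0.592  -0.2061  0.0442] (array([ 543.9, -199.1]), array([ 44.7, 162.3]), 81.6)
-1 w -20.19 0.25 u -27.66 -0.13
1 w 19.51 0.54 u 25.49 -0.17
plate ((array([ 616.2, -117.9]), array([292.5, 141.8]), 81.3), np.uint64(22101))
```

```bash
python3 - <<'E'
from h import *
from cell import r
S=(.5939,-.2063,.045); a=np.radians(171.5)
P,R=place_tool(S,a,.02); r.movel(P,velocity=.12,attitude=q(R)); r.dwell(.3)
s=r.get_state(); print(s['t'],s['tool_pos']-P,s['wrist_force'].round(2),s['finger_gap'])
for n in("scene","top","wrist"): snap(n,"13")
im=cv2.imread("pics/scene13.png"); im2=cv2.imread("pics/top13.png")
cv2.imwrite("pics/c13.png",np.hstack([cv2.resize(im[130:230,160:260],(400,400),interpolation=2),cv2.resize(im2[130:230,250:350],(400,400),interpolation=2)]))
E
```

```text
25.525 [ 2.30457720e-04 -1.16849041e-05  4.47349037e-04] [-0.55  0.09 -2.83] 0.049695545676936584
```

View pics/c13.png

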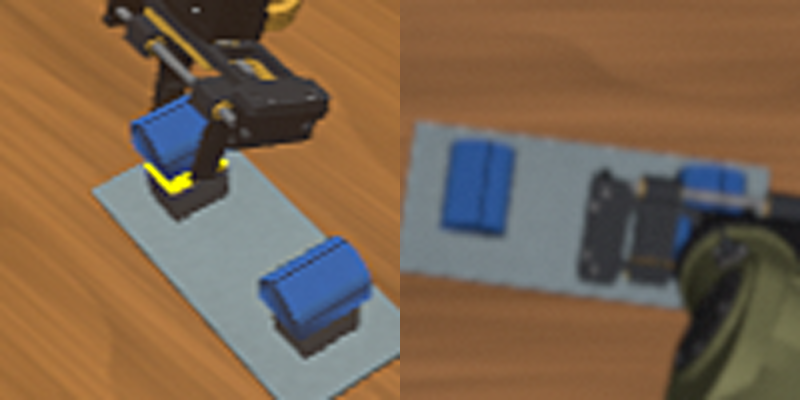

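View pics/wrist13.png

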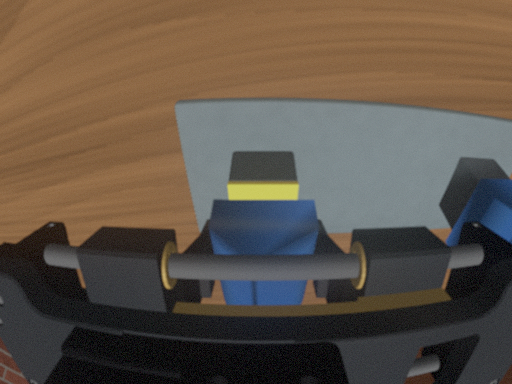

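```bash
python3 - <<'E'
from h import *
from cell import r
S=(.5939,-.2063,.045); a=np.radians(171.5)
P,R=place_tool(S,a,.006); r.movel(P,velocity=.03,attitude=q(R)); r.dwell(.15)
P2,_=place_tool(S,a,-.004); f0=r.get_state()['wrist_force']
hit=r.movel(P2,velocity=.008,threshold=2.5); s=r.get_state()
P0,_=place_tool(S,a,0.); print(hit,s['t'],s['tool_pos']-P0,f0.round(2),s['wrist_force'].round(2),s['finger_gap'])
for n in("scene","top","wrist"): snap(n,"14")
im=cv2.imread("pics/scene14.png"); im2=cv2.imread("pics/top14.png")
cv2.imwrite("pics/c14.png",np.hstack([cv2.resize(im[130:230,160:260],(400,400),interpolation=2),cv2.resize(im2[130:230,250:350],(400,400),interpolation=2)]))
E
```

```text
True 27.2167 [3.51747096e-06 5.33177740e-06 1.36730684e-04] [ 0.38  0.96 -3.4 ] [-0.82  0.7   4.94] 0.04966338105310859
```

View pics/c14.png

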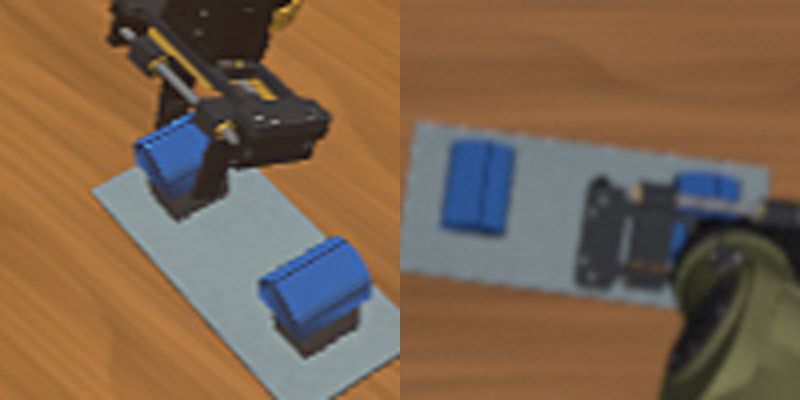

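```bash
python3 - <<'E'
from h import *
from cell import r
r.move_gripper(.087); r.dwell(.1)
s=r.get_state(); R=Ro.from_quat(np.r_[s['ee_rot'][1:],s['ee_rot'][0]]).as_matrix()
print(r.movel(s['tool_pos']-.14*R[:,1],velocity=.12)); s=r.get_state(); print(s['t'],s['tool_pos'],s['wrist_force'].round(2))
for n in("scene","top","wrist"): snap(n,"15")
im=cv2.imread("pics/scene15.png"); im2=cv2.imread("pics/top15.png")
cv2.imwrite("pics/c15.png",np.hstack([cv2.resize(im[130:230,160:260],(400,400),interpolation=2),cv2.resize(im2[130:230,250:350],(400,400),interpolation=2)]))
E
```

```text
False
29.6833 [ 0.53949977 -0.19760611  0.16094683] [ 0.09 -1.14 -0.05]
```

View pics/c15.png

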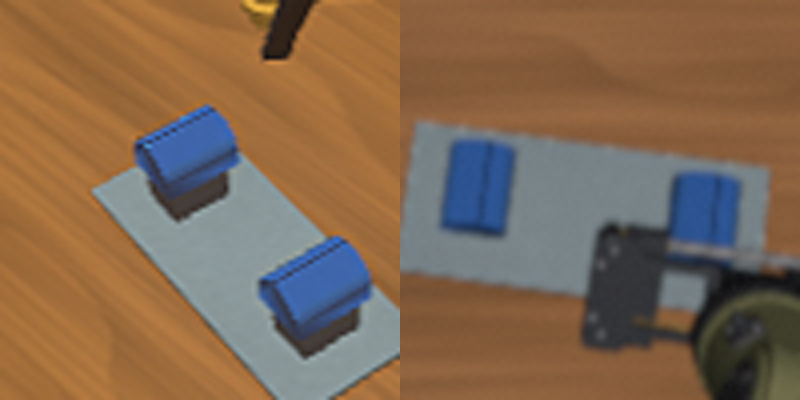

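View pics/wrist15.png

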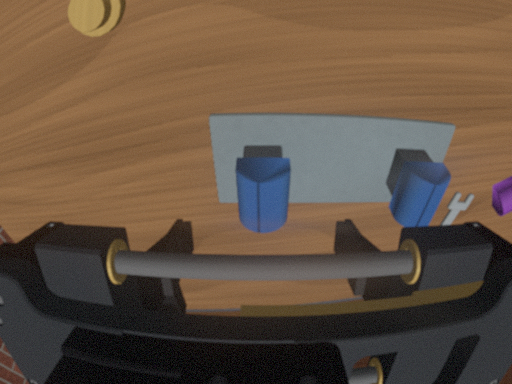

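Both rests now look alike. I'll clear the arm and compare the loose rest with the twin in the fixed cameras.

```bash
python3 - <<'E'
from h import *
from cell import r
p=r.get_state()['tool_pos'].copy(); p[2]=.28; p[0]-=.02; r.movel(p,velocity=.2)
r.movep((.42,.32,.35),q(toolR(np.radians(215),0.,-1))); print(r.get_state()['t'])
for n in("scene","top"): snap(n,"16")
for n,a,b in (("top16",(325,186),(269,176)),("scene16",(206,168),(240,200))):
    z=dict(np.load(n+".npz")); H,S,V=hsv(z['im']); bl=(H>95)&(H<130)&(S>90); W=cloud(n,z); out=[]
    for px in (a,b):
        c,mm=blob(bl,px); P=ray_plane(z,c,.065); rr=rect(P[:,:2]); p=W[mm>0]; out.append(rr[0]); print(n,mm.sum(),rr,"z",np.percentile(p[:,2],[50,90,97]).round(4))
    d=np.array(out[1])-out[0]; print("delta",d,np.linalg.norm(d),"ang",np.degrees(np.arctan2(d[1],d[0])))
im=cv2.imread("pics/top16.png"); im2=cv2.imread("pics/scene16.png")
cv2.imwrite("pics/c16.png",np.vstack([np.hstack([cv2.resize(im2[140:240,170:280],(440,400),interpolation=2),cv2.resize(im[130:230,250:350],(360,400),interpolation=2)])]))
E
```

```text
32.5
top16 383 (array([ 594. , -204.8]), array([53.3, 73.1]), 82.1) z [0.0785 0.0842 0.0862]
top16 370 (array([620.7, -38.9]), array([50.5, 74. ]), 81.8) z [0.0788 0.084  0.0857]
delta [ 26.7 165.9] 168.03481782059336 ang 80.85719893243058
scene16 353 (array([ 595.2, -200.7]), array([71.3, 82.3]), 82.3) z [0.0754 0.0836 0.0848]
scene16 425 (array([621.6, -34.2]), array([65.6, 82.1]), 81.1) z [0.0769 0.0836 0.0846]
delta [ 26.4 166.5] 168.57998101791327 ang 80.99026815792975
```

View pics/c16.png

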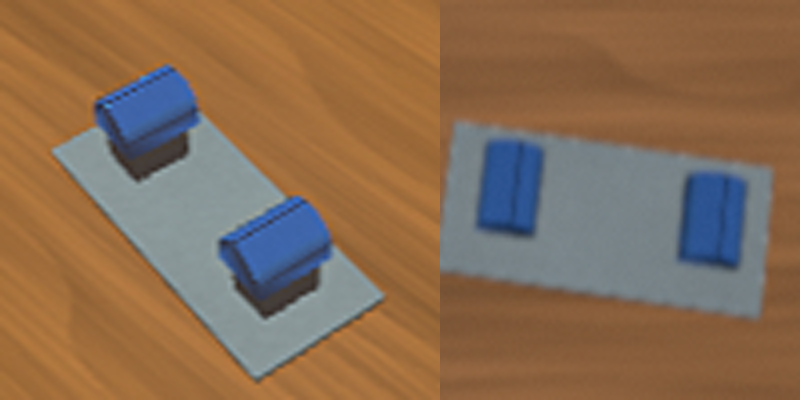

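View pics/top16.png

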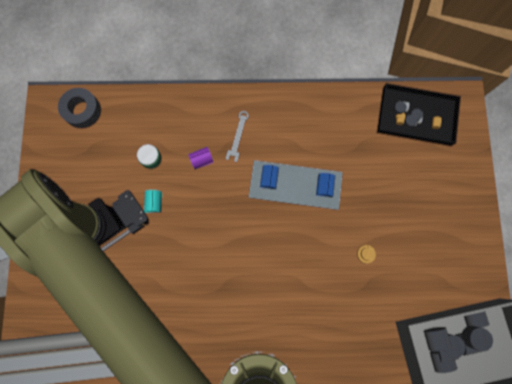

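```bash
python3 - <<'E'
from h import *
def model(c,yaw):
    t=np.linspace(-1,1,41); yy=25*t; 
    # profile: flat z=0, flanks to 18, arc radius 25.6 crest 38
    zc=38-25.6; prof=[(-25,0),(25,0)]+[(25.6*np.sin(a),zc+25.6*np.cos(a)) for a in np.linspace(-1.35,1.35,61)]
    P=np.array([(x,y,z) for x in(-32,32) for y,z in prof])/1000.
    R=Ro.from_euler('z',yaw).as_matrix(); return P@R.T+c
def proj(z,P):
    X=P@z['R'].T+z['t']; return np.c_[X[:,0]/X[:,2]*z['fx']+z['cx'],X[:,1]/X[:,2]*z['fy']+z['cy']]
from scipy.optimize import least_squares
for n,a,b in (("top16",(325,186),(269,176)),("scene16",(206,168),(240,200))):
    z=dict(np.load(n+".npz")); H,S,V=hsv(z['im']); bl=(H>95)&(H<130)&(S>90); res=[]
    for px,c0 in ((a,(.594,-.206)),(b,(.6193,-.0382))):
        c,mm=blob(bl,px); m=cv2.resize(mm*255,None,fx=8,fy=8,interpolation=cv2.INTER_LINEAR)
        hull=cv2.convexHull(np.float32(c))[:,0]
        def sil(p):
            return cv2.convexHull(np.float32(proj(z,model(np.array([p[0],p[1],.045]),p[2]))))
        def f(p):
            h=sil(p); return [cv2.pointPolygonTest(h,(float(x),float(y)),True)-p[3]*100 for x,y in hull_s]
        L=cv2.arcLength(hull,True); d=np.r_[0,np.cumsum(np.linalg.norm(np.diff(np.r_[hull,hull[:1]],axis=0),axis=1))]; hh=np.r_[hull,hull[:1]]; s=np.linspace(0,L,120,endpoint=False); hull_s=np.c_[np.interp(s,d,hh[:,0]),np.interp(s,d,hh[:,1])]
        o=least_squares(f,[c0[0],c0[1],np.radians(-8.6),0],x_scale=[.01,.01,.1,.01],diff_step=1e-3,loss='soft_l1',f_scale=.3); res.append(o.x); print(n,o.x[:2].round(4),np.degrees(o.x[2]).round(2),"rms px",np.sqrt(np.mean(np.array(f(o.x))**2)).round(2))
    d=(res[1]-res[0])[:2]; print("sep",np.linalg.norm(d).round(4),"dir",np.degrees(np.arctan2(d[1],d[0])).round(2))
E
```

```text
top16 [ 0.5937 -0.2066] -7.67 rms px 0.26
top16 [ 0.62  -0.039] -8.08 rms px 0.27
sep 0.1697 dir 81.07
scene16 [ 0.5938 -0.2075] -8.28 rms px 0.35
scene16 [ 0.6206 -0.04  ] -9.88 rms px 0.32
sep 0.1696 dir 80.92
```

```bash
python3 - <<'E'
import cv2,numpy as np
a=cv2.imread("pics/top0.png").astype(int);b=cv2.imread("pics/top16.png").astype(int)
for n,(u,v,w) in dict(tin=(148,155,16),spanner=(238,135,24),coupling=(367,254,14),purple=(201,157,14)).items(): print(n,np.abs(a-b)[v-w:v+w,u-w:u+w].mean().round(2))
from cell import r, close_job
s=r.get_state(); print(s['t'],s['finger_gap'],s['wrist_force'].round(2)); close_job()
E
```

```text
tin 4.23
spanner 3.59
coupling 3.74
purple 3.51
32.6 0.08688086956228541 [ 0.74 -0.12 -1.23]
the job is handed in; nothing more can be done
```

The job is done and handed in at 32.6 s. The blue rest lies flat side down on the free yellow pedestal, let go, and the arm is clear of everything.

I steadied the rest by gripping its flanks, stood it on its end at about (0.498, 0.151) and let go. I re-gripped it from the crest side and lowered it at 8 mm/s. It touched down within about 0.1 mm of the expected height, and the force on the tool changed by about 8 N.

**Last checks:**
- **Position:** Outline fits in the top and scene cameras put it 169.6–169.7 mm from the twin, against a nominal 170 mm. The direction is 81.0° against about 81.4° for the plate, so it is within about 1.5 mm of centre.
- **Height and yaw:** Its crest height matches the twin's. Its yaw differs from the twin's by 0.4° (top) and 1.6° (scene); these fits are coarse.
- **Bystanders:** The tin, spanner, coupling and purple look-alike are unchanged in the before/after top images. The turquoise one I judged only by eye in the last top picture, where it is where it was.

**Disagreements:**
- **First grip:** The rest sat rolled about 4° in it, so I measured the rest's 4° yaw while it stood and matched the second grip to that.
- **Seat measurement:** The wrist and fixed cameras put the seat up to 2.5 mm apart in x, so I used a value in between.

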